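Load a candle carton into the pusher rack

ROBOT

A 6-joint arm with a two-finger parallel gripper is mounted at the origin on the work surface. World frame = base frame: x ahead of the robot, y to its left, z up, the work surface at z = 0. Lengths are in mm, angles in rad, forces in N, time in s.
With the tool pointing down it reaches from about 400 to 925 mm from the base axis. Payload 12.5 kg.
Tool frame: the origin (TCP) lies at the very end of the fingers, on their centre line; the grasp point (between the pads) lies behind it (env.grip_depth is the z of the grasp point in the tool frame, in mm); z points along the fingers, y is the line along which they close (so a half turn about z gives the same grasp; the last joint's range is limited). The gripper opens to 95 mm and grips with 3 to 60 N. Pads are 20 mm wide; open, the fingers measure 119 mm over their backs; the gripper's body (75 mm by 180 mm) begins 59 mm behind the grasp point.
Start: joints at [1.062, 0.491, 1.559, -0, 1.092, -0.106], TCP at [244.983, 575.005, 214.661] pointing down, gripper open.
Joint ranges: [-3.1, 3.1], [-0.84, 2.19], [0.05, 2.79], [-1.13, 4.28], [0.06, 2.93], [-2.69, 2.69]. Speed limits (rad/s): [2.22, 2.22, 2.79, 3.14, 3.14, 3.14].

INTERFACE

Orientations are given as [roll, pitch, yaw] about the fixed x, y, z axes, in that order (R = Rz(yaw) Ry(pitch) Rx(roll)).
In Python, from cell import env, optics gives the robot as it stands.
- The arm moves only by the tool step_arm, never from a script. Its argument "moves" is a list of rows, each an object of numbers: "tx", "ty", "tz": the shift along the tool's x, y, z in mm; "roll": the turn about the tool's z in rad. In form: [{"tx": .., "ty": .., "tz": .., "roll": ..}, ...]. A call has 1 to 12 rows; each row is the pose to reach, as a shift and turn from the pose commanded when the call began, along the tool's axes at that moment; what a row does not reach only later rows make up. A row lasts 1/12 s, in which the tool goes at most 41.7 mm and 7.16 degrees, less where a joint would pass 70% of its speed; a pose out of reach is approached as far as the arm can. A call with a gripper value outside its range is refused whole. "grip" is the finger opening in mm, from 0 to 95.1, set as the call begins (left out, the last holds). The fingers move at their own pace and stop on an object; the grip force is fixed at half the most. Time passes only in rows, so rows that repeat a pose let the fingers close. It gives the time, the measured TCP pose, the force, the opening and the grip force at its end, in the units of the state.
- env.state(): the state, without advancing time (a new reading comes with each control period).
- optics.read_camera(name): name is "side" or "top" or "wrist"; returns a dict with "pixels" (384x512x3 uint8, blue, green, red), "mtx" (3x3 intrinsics, pixels), "view" (4x4, takes a point from world to camera coordinates). Camera axes: x right, y down, z forward; pixel columns grow to the right and rows downward; lengths in mm; the calibration is good to about 2 mm. The wrist camera is an equidistant fisheye: a pixel r from the principal point sees the ray r / f radians off the axis. A picture is of the moment at which its call begins. There is no depth.
- env.job_done(): hands the job in; it is judged then, once.
The state is a dict: "t": time; "joints": joint angles; "qvel": joint speeds; "tau": joint torques, N m; "eef_pos": TCP position; "tcp_rot": TCP orientation; "ft_force": force on the tool from outside, world axes, zero at the start; "moment": the same for the moment, N m; "opening": opening from 0.0 (shut) to 1.0 (fully open); "grip_force": force on a finger pad.
Only numpy, scipy, OpenCV 4.12 (cv2) and the standard library are available. Lean on these libraries where they do the work, as an engineer would, in place of code of your own. Each camera call takes 0.05 s, during which the arm holds its last target. There are 200 camera calls.

TASK

Lift the top candle carton out of the stack holder and set it down on the bench. Then take it again by one end and load it lengthways into the low rack: under the shelf board, over the front lip and against the spring pusher, and let it down flat behind the lip so that the pusher holds it against the lip. The candles are in glass, so never let the carton fall; leave the two cartons below in the holder and do not shift the other things on the bench.

Things in the scene. Friction and masses are not known exactly. Their poses are not given: they have to be found in the camera images.
- carton_top: The top one of three equal closed kraft cartons stacked in the holder, 130 mm long (its x) by 56 mm wide (its y) by 40 mm high, about 0.25 kg. Origin: centre of its underside; z up. The two ends are alike.
- carton_mid: The carton below it, same size, origin and axes. Stays in the holder.
- carton_low: The lowest carton, same size, origin and axes. Stays in the holder.
- holder: Fixed plywood stack holder, 146 mm (its x) x 72 mm, 128 mm high, floor 4 mm thick; origin: centre of its underside. End walls and wrapped corners stand 4 mm above the stack; only the middle 56 mm of each long side (x = -28 to 28 mm) is open, top to floor: there a carton can be gripped across its width and lifted straight out. 3 mm play round the cartons.
- rack: Fixed bench-top rack with one low lane, 200 mm deep (its x, pointing from the open front into the rack) and 150 mm wide (its y). Origin: centre of its underside, 100 mm behind the front edge. Lane floor 6 mm above the bench, starting at the front edge. A loaded carton has its centre at x = -30 mm, y = 0, its underside on the lane floor.
- lip (a point): Middle of the top edge of the rack's front lip: a steel strip 5 mm thick (x = -100 to -95 mm in the rack's frame), 50 mm wide, top 20 mm above the bench, 14 mm above the lane floor. Axes as the rack's.
- board_edge (a point): Middle of the lower front edge of the rack's upper board (x = -42 mm in the rack's frame, 76 mm above the bench). The board runs from here to the back, 160 mm wide, with a steel rail up to 113 mm and candles up to 158 mm above the bench on it, so that only the first 53 mm behind the lip is open to above. Axes as the rack's.
- lane_mouth (a point): Middle of the lane floor where the lane walls begin (x = -32 mm in the rack's frame). The walls stand 66 mm apart and 50 mm above the bench, run to the back and flare outwards over 20 mm in front of here; a 10 mm post, 170 mm high, stands 73 mm to each side, two more at the back. Axes as the rack's.
- pusher (a joint): Travel of the spring pusher at the back of the lane, m: 0 at rest (lane empty), 0.060 with a carton loaded, 0.085 at the end of its travel. It pushes towards the lip with about 3 N at 0 and 4 to 5 N when pressed back, and is damped.
- pusher_face (a point): Centre of the pusher's front face (54 mm wide, from 8 to 68 mm above the bench), facing the lip; at rest at x = -25 mm in the rack's frame, moves along the rack's x.
- candle_jar: Bystander: white candle jar with a wooden lid, 74 mm diameter, 85 mm high; origin: centre of its underside.
- tape_dispenser: Bystander: black tape dispenser, 130 x 56 mm, 80 mm high; origin: centre of its underside.
- label_roll: Bystander: roll of labels lying flat, 84 mm diameter, 35 mm high; origin: centre of its underside.
Things that resemble listed ones, but are neither listed nor needed, are in the scene too. Leave any blue look-alike of the carton_top alone.

How it is judged:
By the outcome, as a careful person would: the job done as asked, in the order asked, and still so for the second after the job is handed in, with the robot touching nothing.
It also fails if it takes over 72 s, if anything falls off the work surface, if the arm or the gripper's body presses on something with over 40 N, if the wrist force passes 120 N, or if a joint passes its speed limit or range.

## Working session

There is one attempt and no reset: what is moved stays moved. The work goes in short steps, Python scripts to look and compute and a tool call to move; the robot and the scene stay as the last step left them, time stands still between calls to the robot, and variables do not carry over. Pictures are saved under pics/ and viewed, at most 10 in all, crops included, and the job is handed in when it is done.

Besides the shell and the picture viewer there is one more tool, called after ">>>" by a JSON object that holds its "name" and its "arguments", one argument or row to a line. step_arm: Moves the arm, as the interface text tells. Its arguments: {"type":"object","properties":{"moves":{"type":"array"},"grip":{"type":"number"}},"required":["moves"]}

```bash
ls; mkdir -p pics; python3 - <<'E'
from cell import env, optics
import cv2,pickle,numpy as np
ims={}
for n in ("side","top","wrist"):
    d=optics.read_camera(n); ims[n]=d
    print(n,d["mtx"].round(1).tolist(),d["view"].round(4).tolist())
pickle.dump(ims,open("v0.pkl","wb"))
a=ims["side"]["pixels"];b=ims["top"]["pixels"]
cv2.imwrite("pics/side0.png",cv2.resize(a,(800,600),interpolation=cv2.INTER_CUBIC))
cv2.imwrite("pics/top0.png",cv2.resize(b,(800,600),interpolation=cv2.INTER_CUBIC))
print(env.state(),env.grip_depth)
E
```

```text
pics
side [[444.6, 0.0, 260.8], [0.0, 444.6, 200.3], [0.0, 0.0, 1.0]] [[0.7254, -0.6883, 0.0074, -422.671], [-0.4087, -0.4394, -0.7999, 295.9693], [0.5538, 0.5772, -0.6001, 1107.2723], [0.0, 0.0, 0.0, 1.0]]
top [[410.1, 0.0, 260.0], [0.0, 410.1, 193.4], [0.0, 0.0, 1.0]] [[-0.014, -0.9999, 0.0099, 15.6907], [-0.9829, 0.0119, -0.1836, 582.1533], [0.1835, -0.0123, -0.9829, 1377.5636], [0.0, 0.0, 0.0, 1.0]]
wrist [[297.3, 0.0, 258.9], [0.0, 297.3, 194.3], [0.0, 0.0, 1.0]] [[0.3923, 0.9198, -0.0006, -625.0914], [0.8926, -0.3805, 0.2418, -27.0399], [0.2222, -0.0954, -0.9703, 389.3948], [0.0, 0.0, 0.0, 1.0]]
{'t': 0.15, 'joints': array([ 1.06241403e+00,  4.91435460e-01,  1.55929376e+00,  8.96012596e-06,
        1.09173992e+00, -1.05612833e-01]), 'qvel': array([ 0.00119194, -0.00299774, -0.00360265,  0.00171212, -0.00204029,
       -0.00022349]), 'tau': array([ 1.83178679e-03, -6.12901139e+01, -2.58280081e+01,  6.92845322e-02,
        4.73079190e-02, -7.56714235e-05]), 'eef_pos': array([244.8764856 , 574.83592075, 214.19247648]), 'tcp_rot': array([-3.14072189e+00, -1.00299797e-04,  2.73881901e+00]), 'ft_force': array([-0.06805272, -0.97870837,  0.49375142]), 'moment': array([ 0.00744861, -0.00259034, -0.01272167]), 'grip_force': 0.0, 'opening': 1.0023773078471911} -18.8
```

View pics/side0.png

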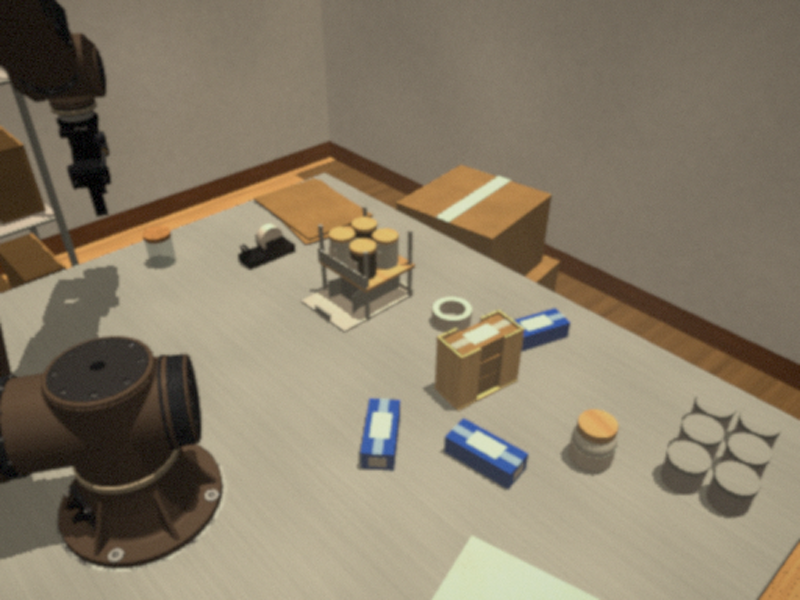

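View pics/top0.png

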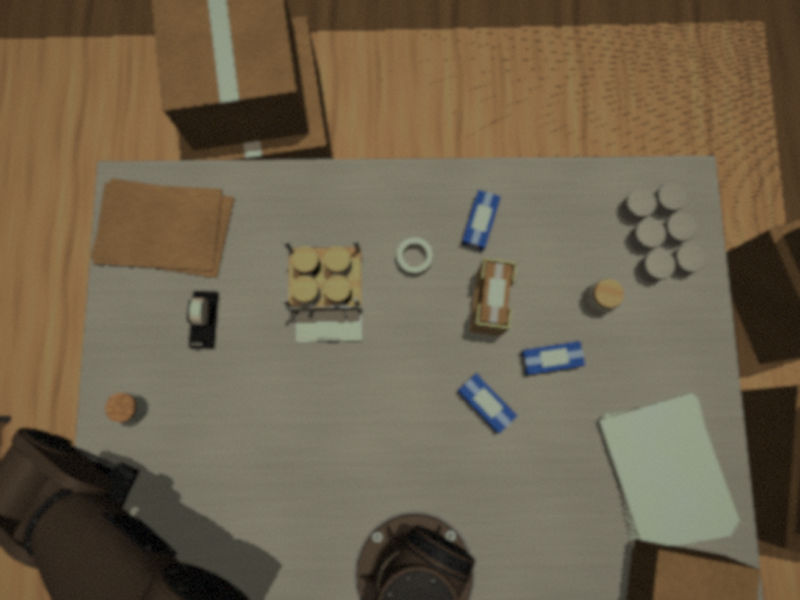

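Side view: the holder is at about (478,355), the rack at (365,260) with its white front floor towards the robot, and blue decoys around them. Top view: the holder rim corners are at about (481,261), (517,262), (510,332) and (474,329), and the rack's front edge runs (296,342)–(362,341).

```bash
cat > h.py <<'E'
import numpy as np, cv2, pickle
def ray(d,uv,fish=False):
    K,V=d["mtx"],d["view"]; x=(np.array(uv,float)-K[:2,2])/K[0,0]
    if fish:
        r=np.hypot(*x); v=np.array([*(x/max(r,1e-9)*np.sin(r)),np.cos(r)])
    else: v=np.array([*x,1.]); v/=np.linalg.norm(v)
    R=V[:3,:3]; return -R.T@V[:3,3], R.T@v
def plane(d,uv,z,fish=False):
    c,v=ray(d,uv,fish); return c+v*(z-c[2])/v[2]
def tri(rays):
    A=0;b=0
    for c,v in rays:
        P=np.eye(3)-np.outer(v,v); A=A+P; b=b+P@c
    p=np.linalg.solve(A,b); return p,[np.linalg.norm((np.eye(3)-np.outer(v,v))@(p-c)) for c,v in rays]
def proj(d,p,fish=False):
    q=d["view"][:3,:3]@np.array(p,float)+d["view"][:3,3]; K=d["mtx"]
    if fish:
        s=np.hypot(q[0],q[1]); th=np.arctan2(s,q[2]); return K[:2,2]+K[0,0]*th*q[:2]/max(s,1e-9)
    return K[:2,2]+K[0,0]*q[:2]/q[2]
def world2tool(st,dx,dy):
    y=st["tcp_rot"][2]; return np.cos(y)*dx+np.sin(y)*dy, np.sin(y)*dx-np.cos(y)*dy
E
python3 - <<'E'
from h import *
v=pickle.load(open("v0.pkl","rb"));s,t,w=v["side"],v["top"],v["wrist"];k=.64
for n,z,p in (("hold",128,[(481,261),(517,262),(510,332),(474,329)]),("rackfront",6,[(296,342),(362,341)]),("decoys",40,[(483,220),(553,357),(488,403)]),("tape",40,[(204,320)]),("roll",35,[(414,256)]),("jar",85,[(121,407),(608,294)])):
    print(n,[plane(t,np.array(q)*k,z).round(0)[:2].tolist() for q in p])
print("hold side",[plane(s,np.array(q)*k,128).round(0)[:2].tolist() for q in [(436,341),(513,313),(523,328),(446,353)]])
print("hold tri",tri([ray(t,np.array((495.5,296))*k),ray(s,np.array((480,334))*k)]))
print("rack side",[plane(s,np.array(q)*k,6).round(0)[:2].tolist() for q in [(303,300),(346,328)]])
c=-w["view"][:3,:3].T@w["view"][:3,3]; print("cam",c)
a=2.739;d=c-np.array([244.9,574.8,214.2]);print("cam in tool",np.cos(a)*d[0]+np.sin(a)*d[1],np.sin(a)*d[0]-np.cos(a)*d[1],-d[2])
print((w["view"][:3,:3].T)[:,2])
E
```

```text
hold [[656.0, -153.0], [653.0, -230.0], [502.0, -208.0], [509.0, -133.0]]
rackfront [[502.0, 260.0], [502.0, 110.0]]
decoys [[776.0, -172.0], [457.0, -317.0], [358.0, -168.0]]
tape [[550.0, 461.0]]
roll [[693.0, -11.0]]
jar [[359.0, 614.0], [589.0, -435.0]]
hold side [[511.0, -147.0], [675.0, -187.0], [653.0, -229.0], [500.0, -182.0]]
hold tri (array([ 582.72614228, -183.33325705,  124.91759881]), [np.float64(3.358129453755722), np.float64(3.3581294537556845)])
rack side [[508.0, 256.0], [513.0, 114.0]]
cam [182.85186229 601.84618719 383.98585262]
cam in tool 67.6841139144459 0.5730257895758868 -169.785852617518
[ 0.22216477 -0.0954154  -0.97032918]
```

>>> {"name": "step_arm", "arguments": {
  "moves": [
    {"tx":-341,"ty":-278,"tz":-90,"roll":-0.4},
    {"tx":-341,"ty":-278,"tz":-90,"roll":-0.4},
    {"tx":-341,"ty":-278,"tz":-90,"roll":-0.4},
    {"tx":-341,"ty":-278,"tz":-90,"roll":-0.4},
    {"tx":-341,"ty":-278,"tz":-90,"roll":-0.4},
    {"tx":-341,"ty":-278,"tz":-90,"roll":-0.4},
    {"tx":-341,"ty":-278,"tz":-90,"roll":-0.4},
    {"tx":-341,"ty":-278,"tz":-90,"roll":-0.4},
    {"tx":-341,"ty":-278,"tz":-90,"roll":-0.4},
    {"tx":-341,"ty":-278,"tz":-90,"roll":-0.4},
    {"tx":-341,"ty":-278,"tz":-90,"roll":-0.4},
    {"tx":-341,"ty":-278,"tz":-90,"roll":-0.4}
  ]
}}

```text
t: 1.15
eef_pos: [452.2, 181.5, 305.7]
tcp_rot: [-3.141, 0.002, 3.135]
ft_force: [-0.8, 0.6, -0.3]
opening: 1.0
grip_force: 0.0
```

```bash
python3 - <<'E'
from cell import env, optics
from h import *
d=optics.read_camera("wrist"); pickle.dump(d,open("w1.pkl","wb"))
cv2.imwrite("pics/w1.png",cv2.resize(d["pixels"],(800,600),interpolation=cv2.INTER_CUBIC))
s=env.state();print(s["t"],s["eef_pos"],s["tcp_rot"],s["joints"])
E
```

```text
1.2 [450.94152417 183.35142679 305.02019454] [3.14144810e+00 9.48697856e-04 3.13448338e+00] [ 2.50444639e-01  2.01689772e-01  1.75525672e+00 -1.10001140e-04
  1.18369194e+00 -1.31320101e+00]
```

View pics/w1.png

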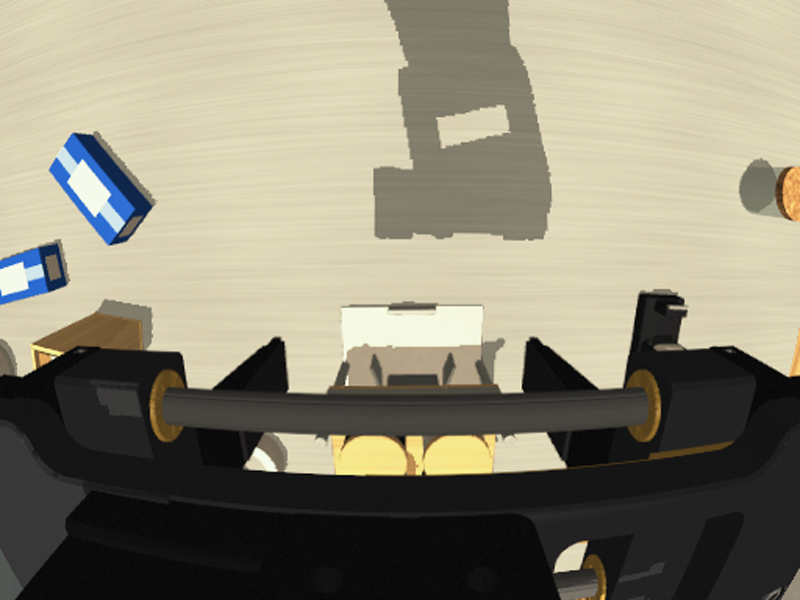

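The wrist view shows the rack's front edge from (342,306) to (484,305), the lip at (389–437,306–314), the dark pusher face at about (412,380), and the lane walls at about x 375 and 448.

>>> {"name": "step_arm", "arguments": {
  "moves": [
    {"ty":-40},
    {"ty":-80},
    {"ty":-120},
    {"ty":-123},
    {"ty":-123}
  ]
}}

```text
validation failed for argument at $.mo...
```

```bash
python3 - <<'E'
from cell import env, optics
from h import *
d=optics.read_camera("wrist"); pickle.dump(d,open("w2.pkl","wb"))
s=env.state();print(s["t"],s["eef_pos"],s["tcp_rot"])
E
```

```text
1.25 [450.04994008 184.63827259 304.58551989] [ 3.14134921e+00 -2.91715097e-05  3.13591516e+00]
```

>>> {"name": "step_arm", "arguments": {
  "moves": [
    {"tx":-30,"ty":-30,"tz":-30,"roll":0.1},
    {"tx":-55,"ty":-60,"tz":-55,"roll":0.14},
    {"tx":-70,"ty":-90,"tz":-70,"roll":0.14},
    {"tx":-85,"ty":-120,"tz":-85,"roll":0.14},
    {"tx":-100,"ty":-150,"tz":-100,"roll":0.14},
    {"tx":-115,"ty":-185,"tz":-110,"roll":0.14},
    {"tx":-120,"ty":-220,"tz":-115,"roll":0.14},
    {"tx":-120,"ty":-240,"tz":-115,"roll":0.14},
    {"tx":-120,"ty":-240,"tz":-115,"roll":0.14},
    {"tx":-120,"ty":-240,"tz":-115,"roll":0.14}
  ]
}}

```text
t: 2.08
eef_pos: [569.0, -54.1, 418.9]
tcp_rot: [3.141, -0.001, 2.998]
ft_force: [0.3, 0.8, 0.7]
opening: 1.001
grip_force: 0.0
```

```bash
python3 - <<'E'
from cell import env, optics
from h import *
d=optics.read_camera("wrist"); pickle.dump(d,open("w3.pkl","wb"))
s=env.state();print(s["t"],s["eef_pos"],s["tcp_rot"])
def crop(d,p,w,h,k):
    u,v=proj(d,p,True).astype(int); u0,v0=max(0,u-w//2),max(0,v-h//2)
    c=d["pixels"][v0:v0+h,u0:u0+w]; print(u0,v0,c.shape)
    return cv2.resize(c,(w*k,h*k),interpolation=cv2.INTER_CUBIC)
r=pickle.load(open("w1.pkl","rb")),pickle.load(open("w2.pkl","rb"))
A=[crop(x,(535,185,20),130,75,6) for x in r]
c=cv2.vconcat([A[0][:298],A[1][:298]]) if 0 else cv2.vconcat([cv2.resize(a,(520,300)) for a in A]) # scale 4
cv2.imwrite("pics/rk.png",c)
cv2.imwrite("pics/w3.png",cv2.resize(d["pixels"][60:260,130:390],(780,600),interpolation=cv2.INTER_CUBIC)) # k=3
E
```

```text
2.1333 [568.94682752 -53.37884188 419.12711407] [ 3.14099205e+00 -9.56837253e-04  2.99951999e+00]
196 178 (75, 130, 3)
195 180 (75, 130, 3)
```

View pics/rk.png

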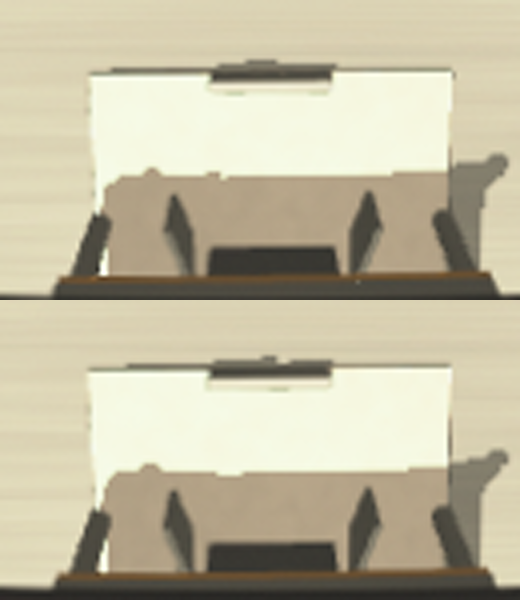

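View pics/w3.png

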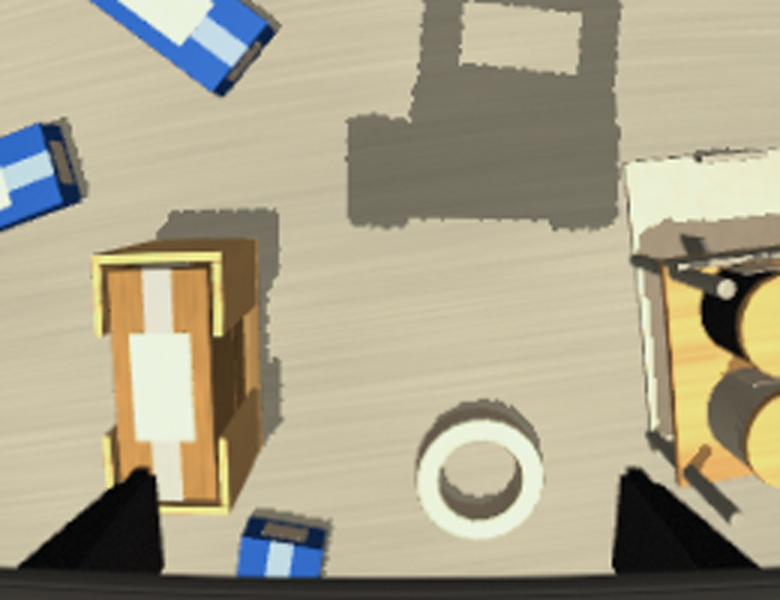

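w1 crop: the front floor corners are at (90,72) and (452,70), lip ends at columns 209/332, wall tips at (173,195) and (368,192), and the pusher spans columns 208–337. w3: the holder rim corners are at (93,255), (222,252) and (230,512), the carton's tape runs (157,266)→(172,498), and the rack's front-left corner is at (625,163). One move was refused because its rows were incomplete.

```bash
python3 - <<'E'
from h import *
v=pickle.load(open("v0.pkl","rb"));s,t=v["side"],v["top"];w1=pickle.load(open("w1.pkl","rb"));w3=pickle.load(open("w3.pkl","rb"))
a=lambda u,v:(196+u/4,178+v/4); b=lambda u,v:(130+u/3,60+v/3)
P=lambda d,q,z:plane(d,q,z,True).round(1)[:2]
print("floor",P(w1,a(90,72),6),P(w1,a(452,70),6),"w3",P(w3,b(625,163),6))
print("lip top",P(w1,a(209,70),20),P(w1,a(332,68),20))
print("lip inner",P(w1,a(209,83),20),P(w1,a(332,82),20),"w3 lip left",P(w3,b(697,157),20))
print("wall tips z50",P(w1,a(173,195),50),P(w1,a(368,192),50))
print("pusher z68 top corners",P(w1,a(208,247),8),P(w1,a(337,247),8),P(w1,a(208,272),68),P(w1,a(337,272),68))
print("board front",P(w1,a(58,280),76),P(w1,a(492,275),76))
print("tri floor FL",tri([ray(w1,a(90,72),True),ray(w3,b(625,163),True)]))
for z in(128,): print("holder",*[P(w3,b(*q),z) for q in[(93,255),(222,252),(230,512),(106,508)]])
for z in(124,): print("tape",P(w3,b(157,266),z),P(w3,b(172,498),z))
print("label",[P(w3,b(*q),124) for q in[(130,333),(190,334),(195,441),(133,441)]])
k=.64
for n,q,p in (("NL",(93,255),(510,332)),("FR",(230,512),(481,261)),("label c",(163,388),(497,294))):
    print(n)
for n,q,p in (("NR corner(y-)",(93,255),(510,332)),("FL",(230,512),(481,261)),("NL",(222,252),(474,329)),("label",(163,388),(497,294))):
    X,e=tri([ray(w3,b(*q),True),ray(t,np.array(p)*k)]);print(n,X.round(1),np.round(e,1))
X,e=tri([ray(w3,b(222,252),True),ray(s,np.array((436,341))*k)]);print("NL side",X.round(1),np.round(e,1))
E
```

```text
floor [504.9 115.1] [505.1 263.9] w3 [506.3 114.9]
lip top [500.8 164.6] [500.4 213.3]
lip inner [506.1 164.5] [506.1 213.3] w3 lip left [506.7 161.3]
wall tips z50 [542.3 151.2] [541.7 225.6]
pusher z68 top corners [581.6 162.3] [582.1 217.2] [566.5 164.7] [566.9 212.9]
board front [566.5 109.3] [566.  270.4]
tri floor FL (array([505.88295481, 115.13338002,   4.12942836]), [np.float64(0.5472742370422266), np.float64(0.5472742370423023)])
holder [ 512.5 -203.9] [ 523.1 -133.5] [ 665.1 -155.6] [ 653.8 -227.5]
tape [ 524.7 -170.6] [ 654.  -188.2]
label [array([ 558. , -192.5]), array([ 563.8, -159.3]), array([ 622.8, -168. ]), array([ 618. , -203.6])]
NL
FR
label c
NR corner(y-) [ 510.9 -217.9   82.1] [3.1 3.1]
FL [ 644.1 -143.7  182.9] [2.2 2.2]
NL [ 524.1 -146.1   44.5] [4.5 4.5]
label [ 595.2 -191.    85.4] [2.9 2.9]
NL side [ 523.5 -136.   114.4] [0.2 0.2]
```

>>> {"name": "step_arm", "arguments": {
  "moves": [
    {"tx":-10,"ty":-37,"tz":0,"roll":0},
    {"tx":-22,"ty":-74,"tz":0,"roll":0},
    {"tx":-33,"ty":-108,"tz":10,"roll":0},
    {"tx":-38,"ty":-122,"tz":40,"roll":0.003},
    {"tx":-38,"ty":-122,"tz":80,"roll":0.003},
    {"tx":-38,"ty":-122,"tz":120,"roll":0.003},
    {"tx":-38,"ty":-122,"tz":160,"roll":0.003},
    {"tx":-38,"ty":-122,"tz":195,"roll":0.003},
    {"tx":-38,"ty":-122,"tz":220,"roll":0.003},
    {"tx":-38,"ty":-122,"tz":235,"roll":0.003},
    {"tx":-38,"ty":-122,"tz":240,"roll":0.003},
    {"tx":-38,"ty":-122,"tz":240,"roll":0.003}
  ]
}}

```text
t: 3.13
eef_pos: [589.3, -179.1, 178.7]
tcp_rot: [3.141, -0.002, 2.998]
ft_force: [-0.6, 0.3, 0.1]
opening: 1.003
grip_force: 0.0
```

```bash
python3 - <<'E'
from cell import env, optics
from h import *
d=optics.read_camera("wrist"); pickle.dump(d,open("w4.pkl","wb"))
s=env.state();print(s["t"],s["eef_pos"],s["tcp_rot"])
cv2.imwrite("pics/w4.png",cv2.resize(d["pixels"][100:300,130:390],(780,600),interpolation=cv2.INTER_CUBIC))
E
```

```text
3.1833 [ 589.72945675 -179.60473667  179.95459125] [ 3.14136528e+00 -4.94620659e-05  2.99735009e+00]
```

View pics/w4.png

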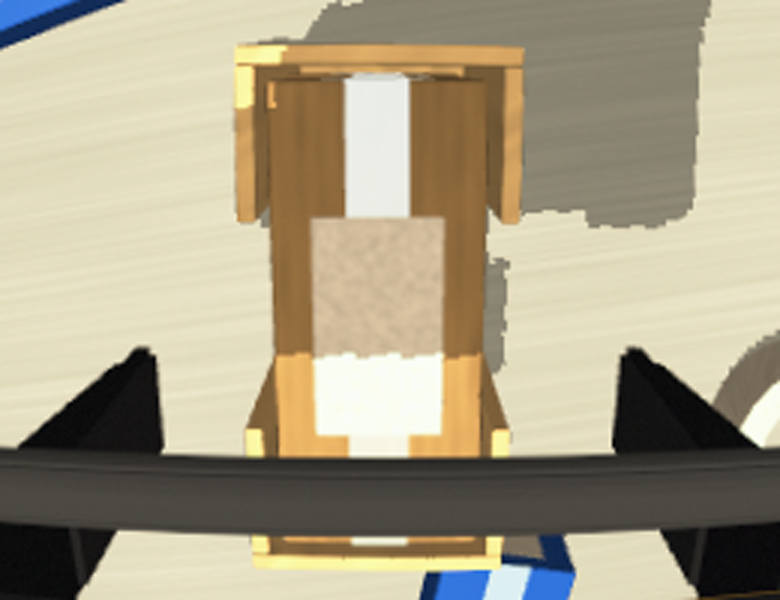

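Fingers are centred at column 386 and the carton at column 379, about 1.5 mm towards −y, with good clearance. I'll go down with that correction.

>>> {"name": "step_arm", "arguments": {
  "moves": [
    {"tx":0,"ty":-1.5,"tz":15,"roll":0},
    {"tx":0,"ty":-1.5,"tz":30,"roll":0},
    {"tx":0,"ty":-1.5,"tz":45,"roll":0},
    {"tx":0,"ty":-1.5,"tz":60,"roll":0},
    {"tx":0,"ty":-1.5,"tz":72,"roll":0},
    {"tx":0,"ty":-1.5,"tz":82,"roll":0},
    {"tx":0,"ty":-1.5,"tz":88,"roll":0},
    {"tx":0,"ty":-1.5,"tz":90,"roll":0},
    {"tx":0,"ty":-1.5,"tz":90,"roll":0}
  ]
}}

```text
t: 3.93
eef_pos: [589.3, -182.4, 89.7]
tcp_rot: [3.142, 0.0, 2.996]
ft_force: [-1.2, 0.6, -0.2]
opening: 1.001
grip_force: 0.0
```

>>> {"name": "step_arm", "arguments": {
  "moves": [
    {"tx":0,"ty":0,"tz":0,"roll":0},
    {"tx":0,"ty":0,"tz":0,"roll":0},
    {"tx":0,"ty":0,"tz":0,"roll":0},
    {"tx":0,"ty":0,"tz":0,"roll":0},
    {"tx":0,"ty":0,"tz":0,"roll":0},
    {"tx":0,"ty":0,"tz":0,"roll":0},
    {"tx":0,"ty":0,"tz":0,"roll":0},
    {"tx":0,"ty":0,"tz":0,"roll":0},
    {"tx":0,"ty":0,"tz":0,"roll":0},
    {"tx":0,"ty":0,"tz":0,"roll":0}
  ],
  "grip": 40
}}

```text
t: 4.77
eef_pos: [589.1, -182.4, 89.7]
tcp_rot: [3.142, 0.0, 2.996]
ft_force: [-0.5, 0.9, 2.2]
opening: 0.587
grip_force: 30.0
```

>>> {"name": "step_arm", "arguments": {
  "moves": [
    {"tx":0,"ty":0,"tz":-3,"roll":0},
    {"tx":0,"ty":0,"tz":-8,"roll":0},
    {"tx":0,"ty":0,"tz":-15,"roll":0},
    {"tx":0,"ty":0,"tz":-24,"roll":0},
    {"tx":0,"ty":0,"tz":-34,"roll":0},
    {"tx":0,"ty":0,"tz":-45,"roll":0},
    {"tx":0,"ty":0,"tz":-57,"roll":0},
    {"tx":0,"ty":0,"tz":-70,"roll":0},
    {"tx":0,"ty":0,"tz":-82,"roll":0},
    {"tx":0,"ty":0,"tz":-92,"roll":0},
    {"tx":0,"ty":0,"tz":-98,"roll":0},
    {"tx":0,"ty":0,"tz":-100,"roll":0}
  ]
}}

```text
t: 5.77
eef_pos: [589.4, -182.5, 191.1]
tcp_rot: [-3.141, 0.002, 2.996]
ft_force: [0.3, 0.2, -2.2]
opening: 0.585
grip_force: 30.0
```

```bash
python3 - <<'E'
from cell import env, optics
from h import *
d=optics.read_camera("wrist"); 
sd=optics.read_camera("side")
s=env.state();print(s["t"],s["eef_pos"],s["tcp_rot"],s["ft_force"],s["moment"],s["opening"])
a=cv2.resize(d["pixels"][60:300,130:390],(400,369)); 
u,v=proj(sd,(589,-180,130)).astype(int); print(u,v)
b=cv2.resize(sd["pixels"][v-60:v+60,u-65:u+65],(400,369),interpolation=cv2.INTER_CUBIC)
cv2.imwrite("pics/lift.png",cv2.hconcat([a,b]))
E
```

```text
5.8667 [ 589.0671226  -182.3967344   189.88935218] [-3.14157076e+00  4.08661797e-04  2.99583361e+00] [-0.21799658  0.49155462 -2.07049244] [-0.02074162 -0.04573543  0.02924176] 0.5864628911230881
306 211
```

View pics/lift.png

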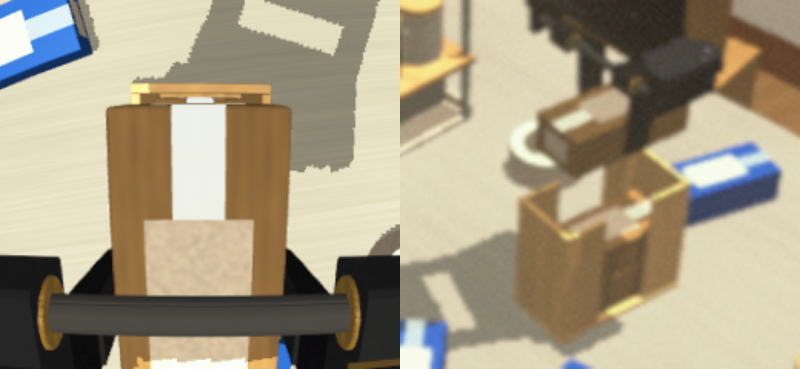

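The carton is level in the grip (left half) and the two below are still in the holder (right half). Carrying it to open bench in front of the rack, aligned with the rack.

>>> {"name": "step_arm", "arguments": {
  "moves": [
    {"tx":8,"ty":10,"tz":0,"roll":0},
    {"tx":22,"ty":28,"tz":0,"roll":-0.02},
    {"tx":40,"ty":52,"tz":0,"roll":-0.04},
    {"tx":58,"ty":78,"tz":0,"roll":-0.06},
    {"tx":77,"ty":104,"tz":0,"roll":-0.08},
    {"tx":96,"ty":130,"tz":0,"roll":-0.1},
    {"tx":114,"ty":154,"tz":10,"roll":-0.12},
    {"tx":129,"ty":174,"tz":25,"roll":-0.14},
    {"tx":139,"ty":187,"tz":45,"roll":-0.146},
    {"tx":144,"ty":193,"tz":65,"roll":-0.146},
    {"tx":144,"ty":193,"tz":80,"roll":-0.146},
    {"tx":144,"ty":193,"tz":90,"roll":-0.146}
  ]
}}

```text
t: 6.87
eef_pos: [472.9, 30.6, 98.0]
tcp_rot: [3.141, -0.003, -3.14]
ft_force: [0.6, -0.6, -2.1]
opening: 0.584
grip_force: 30.0
```

>>> {"name": "step_arm", "arguments": {
  "moves": [
    {"tx":0,"ty":0,"tz":12,"roll":0},
    {"tx":0,"ty":0,"tz":26,"roll":0},
    {"tx":0,"ty":0,"tz":40,"roll":0},
    {"tx":0,"ty":0,"tz":53,"roll":0},
    {"tx":0,"ty":0,"tz":64,"roll":0},
    {"tx":0,"ty":0,"tz":73,"roll":0},
    {"tx":0,"ty":0,"tz":80,"roll":0},
    {"tx":0,"ty":0,"tz":85,"roll":0},
    {"tx":0,"ty":0,"tz":88,"roll":0},
    {"tx":0,"ty":0,"tz":90,"roll":0},
    {"tx":0,"ty":0,"tz":90,"roll":0}
  ]
}}

```text
t: 7.78
eef_pos: [474.6, 29.5, 9.5]
tcp_rot: [3.142, -0.0, -3.141]
ft_force: [-0.7, 0.1, -2.4]
opening: 0.588
grip_force: 30.0
```

>>> {"name": "step_arm", "arguments": {
  "moves": [
    {"tx":0,"ty":0,"tz":1,"roll":0},
    {"tx":0,"ty":0,"tz":2,"roll":0},
    {"tx":0,"ty":0,"tz":3,"roll":0},
    {"tx":0,"ty":0,"tz":3.7,"roll":0},
    {"tx":0,"ty":0,"tz":3.7,"roll":0},
    {"tx":0,"ty":0,"tz":3.7,"roll":0}
  ]
}}

```text
t: 8.28
eef_pos: [474.7, 29.5, 5.9]
tcp_rot: [3.142, 0.0, -3.141]
ft_force: [-0.2, -0.1, -2.1]
opening: 0.588
grip_force: 30.0
```

>>> {"name": "step_arm", "arguments": {
  "moves": [
    {"tx":0,"ty":0,"tz":0.5,"roll":0},
    {"tx":0,"ty":0,"tz":1,"roll":0},
    {"tx":0,"ty":0,"tz":1,"roll":0}
  ]
}}

```text
t: 8.53
eef_pos: [474.7, 29.5, 5.7]
tcp_rot: [3.142, 0.001, -3.141]
ft_force: [-2.8, 0.0, 11.2]
opening: 0.589
grip_force: 30.0
```

>>> {"name": "step_arm", "arguments": {
  "moves": [
    {"tx":0,"ty":0,"tz":0,"roll":0},
    {"tx":0,"ty":0,"tz":0,"roll":0},
    {"tx":0,"ty":0,"tz":0,"roll":0},
    {"tx":0,"ty":0,"tz":0,"roll":0},
    {"tx":0,"ty":0,"tz":0,"roll":0},
    {"tx":0,"ty":0,"tz":0,"roll":0},
    {"tx":0,"ty":0,"tz":0,"roll":0},
    {"tx":0,"ty":0,"tz":0,"roll":0}
  ],
  "grip": 95
}}

```text
t: 9.2
eef_pos: [474.7, 29.5, 4.9]
tcp_rot: [3.142, 0.0, -3.141]
ft_force: [0.5, 0.4, 0.5]
opening: 0.992
grip_force: 0.0
```

>>> {"name": "step_arm", "arguments": {
  "moves": [
    {"tx":0,"ty":0,"tz":-20,"roll":0},
    {"tx":0,"ty":0,"tz":-50,"roll":0},
    {"tx":0,"ty":0,"tz":-90,"roll":0},
    {"tx":0,"ty":20,"tz":-130,"roll":0},
    {"tx":0,"ty":50,"tz":-165,"roll":0},
    {"tx":0,"ty":80,"tz":-200,"roll":0},
    {"tx":0,"ty":80,"tz":-220,"roll":0},
    {"tx":0,"ty":80,"tz":-220,"roll":0},
    {"tx":0,"ty":80,"tz":-220,"roll":0}
  ]
}}

```text
t: 9.95
eef_pos: [474.8, 110.0, 226.0]
tcp_rot: [3.141, 0.003, -3.14]
ft_force: [0.5, -0.0, -1.1]
opening: 0.999
grip_force: 0.0
```

```bash
python3 - <<'E'
from cell import env, optics
from h import *
d=optics.read_camera("wrist"); pickle.dump(d,open("w5.pkl","wb"))
s=env.state();print(s["t"],s["eef_pos"],s["tcp_rot"])
cv2.imwrite("pics/w5.png",cv2.resize(d["pixels"][105:255,160:360],(800,600),interpolation=cv2.INTER_CUBIC))
E
```

```text
10.0 [474.32179864 109.48035421 224.70678682] [ 3.14156111e+00  3.31643710e-04 -3.14084208e+00]
```

View pics/w5.png

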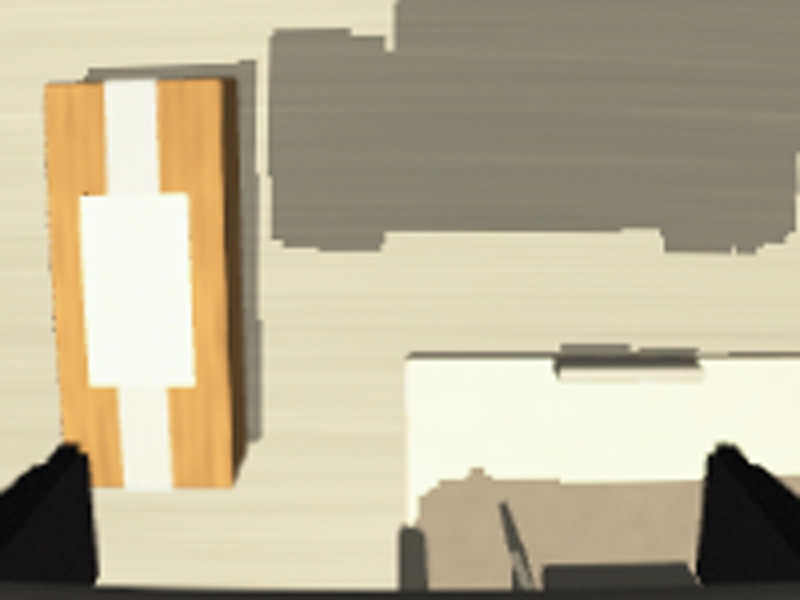

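Carton on the bench: its top corners are at (45,83), (222,78) and (235,487). The rack's front-left floor corner is at (407,355) and the lip runs (556–703, 357–380).

```bash
python3 - <<'E'
from h import *
w5=pickle.load(open("w5.pkl","rb"));w1=pickle.load(open("w1.pkl","rb"));w3=pickle.load(open("w3.pkl","rb"))
b=lambda u,v:(160+u/4,105+v/4);a=lambda u,v:(196+u/4,178+v/4)
P=lambda d,q,z:plane(d,q,z,True).round(1)[:2]
print("carton",*[P(w5,b(*q),40) for q in[(45,83),(222,78),(235,487),(131,80),(148,489)]])
print("label",*[P(w5,b(*q),40) for q in[(80,195),(188,193),(195,386),(90,388)]])
print("floor FL",P(w5,b(407,355),6))
for r in (357,368,380): print(r,*[P(w5,b(558,r),z) for z in (6,20)],P(w5,b(703,r),20))
print("w1",*[P(w1,a(270,r),20) for r in (67,83,94)])
print("pusher bottom z8",P(w5,b(543,567),8),P(w5,b(692,567),8), "wall tip",P(w5,b(501,503),50))
print("walltip tri",tri([ray(w5,b(501,503),True),ray(w1,a(173,195),True)]))
print("lipL tri",tri([ray(w5,b(558,368),True),ray(w1,a(209,83),True)]), tri([ray(w5,b(703,368),True),ray(w1,a(332,82),True)]))
print("floorFL tri",tri([ray(w5,b(407,355),True),ray(w1,a(90,72),True)]))
E
```

```text
carton [410.5   3.5] [410.8  58.6] [539.6  59.1] [410.6  30.7] [540.7  30.5]
label [445.4  13.6] [445.4  47.6] [506.   47.7] [506.8  13.5]
floor FL [504.4 114.4]
357 [505.1 165.8] [501.6 163.8] [501.5 213. ]
368 [508.9 165.9] [505.3 163.9] [505.3 213.2]
380 [513.2 166. ] [509.4 164. ] [509.4 213.5]
w1 [499.8 188.7] [506.3 188.7] [510.8 188.7]
pusher bottom z8 [582.1 163.3] [583.3 218.5] wall tip [541.  143.4]
walltip tri (array([559.11880422, 147.82552456,   3.90777921]), [np.float64(0.2585279794371747), np.float64(0.2585279794370618)])
lipL tri (array([506.58565609, 164.38688469,  16.7096311 ]), [np.float64(0.42837097606858), np.float64(0.4283709760685281)]) (array([505.7775223 , 213.34122093,  19.66650652]), [np.float64(0.39191109031018495), np.float64(0.3919110903101749)])
floorFL tri (array([505.90813336, 114.43919489,   1.16575242]), [np.float64(0.24398569586217572), np.float64(0.24398569586229057)])
```

>>> {"name": "step_arm", "arguments": {
  "moves": [
    {"tx":15,"ty":-25,"tz":0,"roll":0},
    {"tx":35,"ty":-55,"tz":10,"roll":0},
    {"tx":50,"ty":-75,"tz":40,"roll":0},
    {"tx":54.7,"ty":-80,"tz":75,"roll":0},
    {"tx":54.7,"ty":-80,"tz":110,"roll":0},
    {"tx":54.7,"ty":-80,"tz":140,"roll":0},
    {"tx":54.7,"ty":-80,"tz":165,"roll":0},
    {"tx":54.7,"ty":-80,"tz":185,"roll":0},
    {"tx":54.7,"ty":-80,"tz":200,"roll":0},
    {"tx":54.7,"ty":-80,"tz":211,"roll":0},
    {"tx":54.7,"ty":-80,"tz":217,"roll":0},
    {"tx":54.7,"ty":-80,"tz":218.5,"roll":0}
  ]
}}

```text
t: 11.0
eef_pos: [418.7, 29.1, 4.8]
tcp_rot: [3.141, -0.004, 3.141]
ft_force: [-0.1, 0.1, 0.3]
opening: 0.997
grip_force: 0.0
```

>>> {"name": "step_arm", "arguments": {
  "moves": [
    {"tx":0,"ty":0,"tz":0,"roll":0},
    {"tx":0,"ty":0,"tz":0,"roll":0},
    {"tx":0,"ty":0,"tz":0,"roll":0}
  ]
}}

```text
t: 11.25
eef_pos: [420.1, 29.4, 6.9]
tcp_rot: [3.142, 0.001, -3.141]
ft_force: [0.6, 0.9, -0.1]
opening: 0.999
grip_force: 0.0
```

>>> {"name": "step_arm", "arguments": {
  "moves": [
    {"tx":0.3,"ty":0,"tz":1,"roll":0},
    {"tx":0.3,"ty":0,"tz":1,"roll":0},
    {"tx":0.3,"ty":0,"tz":1,"roll":0},
    {"tx":0.3,"ty":0,"tz":1,"roll":0},
    {"tx":0.3,"ty":0,"tz":1,"roll":0},
    {"tx":0.3,"ty":0,"tz":1,"roll":0},
    {"tx":0.3,"ty":0,"tz":1,"roll":0},
    {"tx":0.3,"ty":0,"tz":1,"roll":0},
    {"tx":0.3,"ty":0,"tz":1,"roll":0},
    {"tx":0.3,"ty":0,"tz":1,"roll":0}
  ],
  "grip": 40
}}

```text
t: 12.08
eef_pos: [419.7, 29.5, 5.5]
tcp_rot: [3.142, 0.0, -3.141]
ft_force: [-0.6, 0.6, 1.7]
opening: 0.588
grip_force: 30.0
```

>>> {"name": "step_arm", "arguments": {
  "moves": [
    {"tx":0,"ty":0,"tz":-2,"roll":0},
    {"tx":0,"ty":0,"tz":-4,"roll":0},
    {"tx":0,"ty":0,"tz":-7,"roll":0},
    {"tx":0,"ty":0,"tz":-11,"roll":0},
    {"tx":0,"ty":0,"tz":-16,"roll":0},
    {"tx":0,"ty":0,"tz":-22,"roll":0},
    {"tx":0,"ty":0,"tz":-29,"roll":0},
    {"tx":0,"ty":0,"tz":-36,"roll":0},
    {"tx":0,"ty":0,"tz":-42,"roll":0},
    {"tx":0,"ty":0,"tz":-46,"roll":0},
    {"tx":0,"ty":0,"tz":-48,"roll":0},
    {"tx":0,"ty":0,"tz":-48,"roll":0}
  ]
}}

```text
t: 13.08
eef_pos: [419.8, 29.5, 53.9]
tcp_rot: [3.142, 0.001, -3.141]
ft_force: [0.4, 0.8, -3.0]
opening: 0.592
grip_force: 30.0
```

```bash
python3 - <<'E'
from cell import env, optics
from h import *
d=optics.read_camera("wrist"); sd=optics.read_camera("side"); pickle.dump((d,sd),open("w6.pkl","wb"))
s=env.state();print(s["t"],s["eef_pos"],s["tcp_rot"],s["ft_force"],s["moment"],s["opening"],s["joints"])
u,v=proj(sd,(470,30,60)).astype(int); print(u,v)
b=cv2.resize(sd["pixels"][v-50:v+50,u-65:u+65],(780,600),interpolation=cv2.INTER_CUBIC)
cv2.imwrite("pics/lift2.png",b)
E
```

```text
13.1833 [419.56523482  29.46748296  53.36227485] [ 3.14150202e+00 -8.95503017e-05 -3.14142208e+00] [ 0.55174217  0.86407032 -2.57385322] [ 0.04963144  0.18571822 -0.00825618] 0.588658905171364 [-8.72653769e-02  4.90310665e-01  2.20348977e+00  1.90418313e-04
  4.47889353e-01 -1.65840391e+00]
227 214
```

View pics/lift2.png

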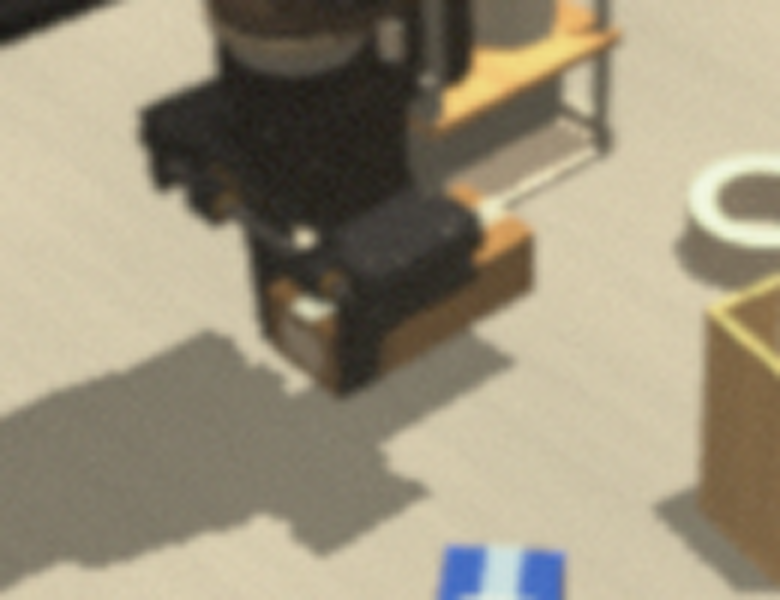

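Held by the near end. The carton's lower right edge runs from (345,397) to (530,290); I'll check this against a level carton.

```bash
python3 - <<'E'
from h import *
d,sd=pickle.load(open("w6.pkl","rb"))
f=lambda p:((proj(sd,p)-np.array([227-65,214-50]))*6).round(0)
for z in (48,38,28): print(z,f((540,1.5,z)),f((540,1.5,z+40)))
print("near",f((410.6,1.5,48)))
E
```

```text
48 [531. 288.] [531. 226.]
38 [532. 303.] [531. 242.]
28 [532. 318.] [531. 258.]
near [336. 400.]
```

Level. Now across in front of the lane, then down to the insertion height.

>>> {"name": "step_arm", "arguments": {
  "moves": [
    {"tx":0,"ty":4,"tz":0,"roll":0},
    {"tx":0,"ty":14,"tz":0,"roll":0},
    {"tx":0,"ty":30,"tz":0,"roll":0},
    {"tx":0,"ty":50,"tz":0,"roll":0},
    {"tx":0,"ty":72,"tz":0,"roll":0},
    {"tx":0,"ty":95,"tz":0,"roll":0},
    {"tx":0,"ty":116,"tz":0,"roll":0},
    {"tx":0,"ty":134,"tz":0,"roll":0},
    {"tx":0,"ty":148,"tz":0,"roll":0},
    {"tx":0,"ty":156,"tz":0,"roll":0},
    {"tx":0,"ty":158.7,"tz":0,"roll":0},
    {"tx":0,"ty":158.7,"tz":0,"roll":0}
  ]
}}

```text
t: 14.18
eef_pos: [419.3, 188.7, 53.3]
tcp_rot: [-3.142, -0.0, -3.14]
ft_force: [-0.5, 1.0, -2.7]
opening: 0.586
grip_force: 30.0
```

>>> {"name": "step_arm", "arguments": {
  "moves": [
    {"tx":0,"ty":0,"tz":4,"roll":0},
    {"tx":0,"ty":0,"tz":9,"roll":0},
    {"tx":0,"ty":0,"tz":14,"roll":0},
    {"tx":0,"ty":0,"tz":18,"roll":0},
    {"tx":0,"ty":0,"tz":20,"roll":0},
    {"tx":0,"ty":0,"tz":20,"roll":0},
    {"tx":0,"ty":0,"tz":20,"roll":0}
  ]
}}

```text
t: 14.77
eef_pos: [419.6, 188.0, 33.3]
tcp_rot: [-3.142, -0.0, 3.142]
ft_force: [0.2, -0.2, -2.6]
opening: 0.588
grip_force: 30.0
```

```bash
python3 - <<'E'
from cell import env, optics
from h import *
d=optics.read_camera("wrist"); sd=optics.read_camera("side"); pickle.dump((d,sd),open("w7.pkl","wb"))
s=env.state();print(s["t"],s["eef_pos"],s["tcp_rot"],s["ft_force"],s["moment"],s["opening"])
u,v=proj(sd,(510,188,50)).astype(int); print(u,v)
b=cv2.resize(sd["pixels"][v-50:v+50,u-50:u+50],(400,400),interpolation=cv2.INTER_CUBIC)
a=cv2.resize(d["pixels"][130:270,190:330],(400,400),interpolation=cv2.INTER_CUBIC)
cv2.imwrite("pics/pre.png",cv2.hconcat([a,b]))
E
```

```text
14.8667 [419.71253234 188.13927416  33.53394126] [ 3.14146543e+00  2.02834463e-04 -3.14151041e+00] [-0.08884768  0.66657495 -2.46156114] [ 0.0298748   0.08849532 -0.03074512] 0.587608720105016
205 189
```

View pics/pre.png

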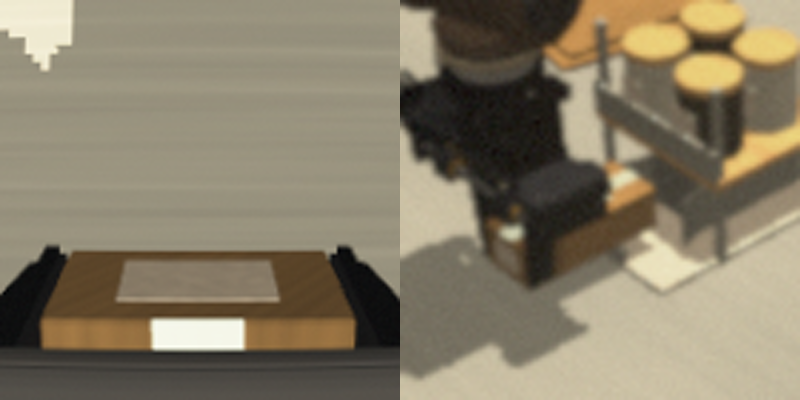

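Left: the carton is gripped squarely by its near end. Right: the far end is in front of the lane, between the lip and the board. Inserting slowly.

>>> {"name": "step_arm", "arguments": {
  "moves": [
    {"tx":-2,"ty":0,"tz":0,"roll":0},
    {"tx":-5,"ty":0,"tz":0,"roll":0},
    {"tx":-9,"ty":0,"tz":0,"roll":0},
    {"tx":-13,"ty":0,"tz":0,"roll":0},
    {"tx":-17,"ty":0,"tz":0,"roll":0},
    {"tx":-21,"ty":0,"tz":0,"roll":0},
    {"tx":-25,"ty":0,"tz":0,"roll":0},
    {"tx":-29,"ty":0,"tz":0,"roll":0},
    {"tx":-33,"ty":0,"tz":0,"roll":0},
    {"tx":-36,"ty":0,"tz":0,"roll":0},
    {"tx":-38,"ty":0,"tz":0,"roll":0},
    {"tx":-38,"ty":0,"tz":0,"roll":0}
  ]
}}

```text
t: 15.87
eef_pos: [458.0, 188.2, 33.4]
tcp_rot: [3.141, 0.0, -3.142]
ft_force: [-0.0, -0.5, -2.2]
opening: 0.587
grip_force: 30.0
```

>>> {"name": "step_arm", "arguments": {
  "moves": [
    {"tx":-2,"ty":0,"tz":0,"roll":0},
    {"tx":-4,"ty":0,"tz":0,"roll":0},
    {"tx":-6,"ty":0,"tz":0,"roll":0},
    {"tx":-8,"ty":0,"tz":0,"roll":0},
    {"tx":-10,"ty":0,"tz":0,"roll":0},
    {"tx":-12,"ty":0,"tz":0,"roll":0},
    {"tx":-14,"ty":0,"tz":0,"roll":0},
    {"tx":-16,"ty":0,"tz":0,"roll":0},
    {"tx":-18,"ty":0,"tz":0,"roll":0},
    {"tx":-20,"ty":0,"tz":0,"roll":0},
    {"tx":-20,"ty":0,"tz":0,"roll":0}
  ]
}}

```text
t: 16.78
eef_pos: [477.9, 188.2, 33.4]
tcp_rot: [3.141, 0.0, -3.141]
ft_force: [-3.7, -0.7, -2.9]
opening: 0.589
grip_force: 30.0
```

>>> {"name": "step_arm", "arguments": {
  "moves": [
    {"tx":-2,"ty":0,"tz":0,"roll":0},
    {"tx":-5,"ty":0,"tz":0,"roll":0},
    {"tx":-8,"ty":0,"tz":0,"roll":0},
    {"tx":-11,"ty":0,"tz":0,"roll":0},
    {"tx":-14,"ty":0,"tz":0,"roll":0},
    {"tx":-17,"ty":0,"tz":0,"roll":0},
    {"tx":-20,"ty":0,"tz":0,"roll":0},
    {"tx":-23,"ty":0,"tz":0,"roll":0},
    {"tx":-26,"ty":0,"tz":0,"roll":0},
    {"tx":-28,"ty":0,"tz":0,"roll":0},
    {"tx":-30,"ty":0,"tz":0,"roll":0},
    {"tx":-30,"ty":0,"tz":0,"roll":0}
  ]
}}

```text
t: 17.78
eef_pos: [508.0, 188.2, 33.4]
tcp_rot: [3.141, 0.0, -3.141]
ft_force: [-3.0, 0.3, -3.4]
opening: 0.588
grip_force: 30.0
```

>>> {"name": "step_arm", "arguments": {
  "moves": [
    {"tx":-1.5,"ty":0,"tz":0,"roll":0},
    {"tx":-3,"ty":0,"tz":0,"roll":0},
    {"tx":-4.5,"ty":0,"tz":0,"roll":0},
    {"tx":-6,"ty":0,"tz":0,"roll":0},
    {"tx":-7.5,"ty":0,"tz":0,"roll":0},
    {"tx":-9,"ty":0,"tz":0,"roll":0},
    {"tx":-10.5,"ty":0,"tz":0,"roll":0},
    {"tx":-12,"ty":0,"tz":0,"roll":0},
    {"tx":-13.5,"ty":0,"tz":0,"roll":0},
    {"tx":-15,"ty":0,"tz":0,"roll":0},
    {"tx":-15,"ty":0,"tz":0,"roll":0},
    {"tx":-15,"ty":0,"tz":0,"roll":0}
  ]
}}

```text
t: 18.78
eef_pos: [522.7, 188.2, 33.4]
tcp_rot: [3.141, 0.0, -3.141]
ft_force: [-4.6, 2.0, -2.8]
opening: 0.585
grip_force: 30.0
```

```bash
python3 - <<'E'
from cell import env, optics
from h import *
d=optics.read_camera("wrist"); pickle.dump(d,open("w8.pkl","wb"))
s=env.state();print(s["t"],s["eef_pos"],s["tcp_rot"],s["ft_force"],s["moment"])
# gray profile down image columns: centre of carton (near end/lip) vs before
a=pickle.load(open("w7.pkl","rb"))[0]["pixels"];b=d["pixels"]
for c in (258,240): print(c,[(r,a[r,c].tolist(),b[r,c].tolist()) for r in range(200,262,2)])
E
```

```text
18.8333 [522.64203735 188.19832835  33.45217073] [ 3.14149460e+00  1.16961196e-04 -3.14138756e+00] [-3.83311675  1.32910154 -3.03163712] [0.37388613 0.89620089 0.3434471 ]
258 [(200, [125, 146, 152], [108, 125, 130]), (202, [124, 145, 151], [142, 164, 170]), (204, [121, 140, 147], [133, 155, 161]), (206, [125, 145, 152], [126, 148, 157]), (208, [126, 147, 152], [153, 183, 203]), (210, [129, 149, 155], [153, 185, 204]), (212, [126, 147, 153], [154, 186, 205]), (214, [125, 144, 150], [154, 186, 204]), (216, [127, 147, 153], [148, 179, 198]), (218, [42, 70, 94], [42, 71, 94]), (220, [52, 78, 99], [52, 79, 100]), (222, [100, 121, 133], [102, 122, 135]), (224, [103, 123, 136], [103, 124, 137]), (226, [102, 121, 135], [102, 122, 135]), (228, [104, 125, 139], [105, 126, 139]), (230, [99, 118, 131], [99, 118, 131]), (232, [102, 122, 135], [103, 123, 136]), (234, [116, 139, 155], [101, 124, 139]), (236, [41, 69, 92], [41, 70, 93]), (238, [40, 68, 90], [42, 68, 90]), (240, [40, 67, 90], [40, 69, 91]), (242, [215, 233, 232], [215, 234, 232]), (244, [233, 246, 245], [233, 247, 245]), (246, [234,
[... 797 characters left out ...]
37], [104, 124, 137]), (226, [102, 122, 135], [102, 121, 135]), (228, [100, 120, 133], [101, 121, 134]), (230, [102, 123, 136], [102, 124, 137]), (232, [100, 120, 133], [101, 120, 133]), (234, [118, 142, 158], [119, 144, 160]), (236, [42, 69, 93], [41, 70, 93]), (238, [41, 67, 89], [42, 68, 90]), (240, [41, 67, 89], [41, 68, 90]), (242, [53, 94, 127], [56, 96, 129]), (244, [63, 109, 146], [62, 108, 145]), (246, [64, 111, 148], [64, 111, 149]), (248, [64, 111, 148], [64, 111, 149]), (250, [64, 111, 148], [64, 112, 149]), (252, [52, 77, 97], [54, 79, 98]), (254, [45, 49, 51], [46, 50, 51]), (256, [52, 58, 60], [52, 58, 60]), (258, [63, 69, 71], [63, 68, 72]), (260, [63, 68, 71], [63, 69, 72])]
```

```bash
python3 - <<'E'
from h import *
d=pickle.load(open("w8.pkl","rb"))
b=d["pixels"]
for r in (200.5,207,217.3): print(r,[(z,plane(d,(258,r),z,True)[0].round(1)) for z in (6,20,28)])
print("end",plane(d,(258,217.3),28,True)[0],plane(d,(258,241.3),68,True)[0])
print("col258",[(r,b[r,258].tolist()) for r in range(190,219)])
# lip extent along columns at row 211
print([ (c,b[211,c].tolist()) for c in range(205,320,5)])
E
```

```text
200.5 [(6, np.float64(508.8)), (20, np.float64(505.0)), (28, np.float64(502.8))]
207 [(6, np.float64(513.5)), (20, np.float64(509.4)), (28, np.float64(507.0))]
217.3 [(6, np.float64(521.0)), (20, np.float64(516.3)), (28, np.float64(513.7))]
end 513.6613052890209 512.8174666756829
col258 [(190, [126, 146, 152]), (191, [126, 146, 152]), (192, [119, 137, 143]), (193, [90, 104, 109]), (194, [75, 86, 89]), (195, [76, 87, 89]), (196, [76, 88, 91]), (197, [76, 87, 91]), (198, [76, 88, 92]), (199, [81, 94, 97]), (200, [108, 125, 130]), (201, [127, 147, 153]), (202, [142, 164, 170]), (203, [138, 159, 166]), (204, [133, 155, 161]), (205, [128, 150, 155]), (206, [126, 148, 157]), (207, [144, 172, 189]), (208, [153, 183, 203]), (209, [153, 184, 203]), (210, [153, 185, 204]), (211, [153, 185, 204]), (212, [154, 186, 205]), (213, [155, 187, 205]), (214, [154, 186, 204]), (215, [153, 186, 205]), (216, [148, 179, 198]), (217, [112, 141, 161]), (218, [42, 71, 94])]
[(205, [152, 182, 201]), (210, [152, 183, 203]), (215, [152, 183, 203]), (220, [155, 185, 204]), (225, [154, 185, 204]), (230, [153, 183, 201]), (235, [154, 184, 204]), (240, [155, 185, 206]), (245, [153, 185, 204]), (250, [154, 186, 204]), (255, [154, 186, 204]), (260, [154, 185, 204]), (265, [153, 183, 203]), (270, [154, 184, 203]), (275, [152, 183, 202]), (280, [153, 183, 202]), (285, [154, 185, 205]), (290, [154, 185, 204]), (295, [154, 186, 204]), (300, [153, 185, 204]), (305, [153, 185, 203]), (310, [153, 184, 202]), (315, [152, 182, 201])]
```

Lip top spans 505–509.4 and the carton's end is at 513.2, so there is about 4 mm of clearance. Lowering.

>>> {"name": "step_arm", "arguments": {
  "moves": [
    {"tx":0,"ty":0,"tz":2,"roll":0},
    {"tx":0,"ty":0,"tz":4,"roll":0},
    {"tx":0,"ty":0,"tz":6,"roll":0},
    {"tx":0,"ty":0,"tz":8,"roll":0},
    {"tx":0,"ty":0,"tz":10,"roll":0},
    {"tx":0,"ty":0,"tz":12,"roll":0},
    {"tx":0,"ty":0,"tz":14,"roll":0},
    {"tx":0,"ty":0,"tz":16,"roll":0},
    {"tx":0,"ty":0,"tz":18,"roll":0},
    {"tx":0,"ty":0,"tz":19.5,"roll":0},
    {"tx":0,"ty":0,"tz":20.5,"roll":0},
    {"tx":0,"ty":0,"tz":20.5,"roll":0}
  ]
}}

```text
t: 19.83
eef_pos: [522.5, 188.2, 12.7]
tcp_rot: [-3.142, -0.0, -3.141]
ft_force: [-3.6, -0.1, -1.9]
opening: 0.588
grip_force: 30.0
```

>>> {"name": "step_arm", "arguments": {
  "moves": [
    {"tx":0,"ty":0,"tz":0.5,"roll":0},
    {"tx":0,"ty":0,"tz":1,"roll":0},
    {"tx":0,"ty":0,"tz":1.5,"roll":0},
    {"tx":0,"ty":0,"tz":1.5,"roll":0}
  ]
}}

```text
t: 20.17
eef_pos: [522.7, 188.2, 11.5]
tcp_rot: [3.141, 0.0, -3.141]
ft_force: [-4.7, 0.5, -0.3]
opening: 0.586
grip_force: 30.0
```

>>> {"name": "step_arm", "arguments": {
  "moves": [
    {"tx":0,"ty":0,"tz":0.4,"roll":0},
    {"tx":0,"ty":0,"tz":0.8,"roll":0},
    {"tx":0,"ty":0,"tz":0.8,"roll":0}
  ]
}}

```text
t: 20.42
eef_pos: [522.7, 188.2, 11.5]
tcp_rot: [3.141, 0.001, -3.141]
ft_force: [-6.4, -0.8, 11.0]
opening: 0.589
grip_force: 30.0
```

>>> {"name": "step_arm", "arguments": {
  "moves": [
    {"tx":0,"ty":0,"tz":-0.6,"roll":0},
    {"tx":1,"ty":0,"tz":-0.6,"roll":0},
    {"tx":2,"ty":0,"tz":-0.6,"roll":0},
    {"tx":3,"ty":0,"tz":-0.6,"roll":0},
    {"tx":3,"ty":0,"tz":-0.6,"roll":0}
  ]
}}

```text
t: 20.83
eef_pos: [520.0, 188.2, 11.5]
tcp_rot: [3.141, 0.001, -3.142]
ft_force: [-1.7, -1.0, 3.7]
opening: 0.585
grip_force: 30.0
```

>>> {"name": "step_arm", "arguments": {
  "moves": [
    {"tx":0,"ty":0,"tz":0,"roll":0},
    {"tx":0,"ty":0,"tz":0,"roll":0},
    {"tx":0,"ty":0,"tz":0,"roll":0},
    {"tx":0,"ty":0,"tz":0,"roll":0},
    {"tx":0,"ty":0,"tz":0,"roll":0},
    {"tx":0,"ty":0,"tz":0,"roll":0},
    {"tx":0,"ty":0,"tz":0,"roll":0},
    {"tx":0,"ty":0,"tz":0,"roll":0},
    {"tx":0,"ty":0,"tz":0,"roll":0}
  ],
  "grip": 80
}}

```text
t: 21.58
eef_pos: [519.6, 188.2, 11.2]
tcp_rot: [3.142, 0.0, -3.141]
ft_force: [1.1, -0.7, -0.2]
opening: 0.842
grip_force: 0.0
```

```bash
python3 - <<'E'
from cell import env, optics
from h import *
d=optics.read_camera("wrist"); pickle.dump(d,open("w9.pkl","wb"))
s=env.state();print(s["t"],s["eef_pos"],s["ft_force"],s["opening"],s["grip_force"]);b=d["pixels"]
print("col258",[(r,b[r,258].tolist()) for r in range(188,250)])
for z in (6,20,46): print(z,[proj(d,(x,188.5,z),True).round(1).tolist() for x in (505,509.5,513)])
E
```

```text
21.6333 [519.6202032  188.18255472  11.21868228] [-0.38650911  0.30388171 -0.2113299 ] 0.8442689350913571 0.0
col258 [(188, [125, 146, 151]), (189, [124, 144, 150]), (190, [124, 143, 149]), (191, [124, 142, 149]), (192, [124, 143, 150]), (193, [122, 142, 148]), (194, [120, 139, 145]), (195, [119, 138, 144]), (196, [121, 139, 145]), (197, [124, 142, 149]), (198, [124, 144, 150]), (199, [124, 144, 150]), (200, [123, 144, 149]), (201, [126, 145, 151]), (202, [126, 146, 152]), (203, [127, 147, 153]), (204, [126, 146, 152]), (205, [120, 139, 145]), (206, [98, 115, 120]), (207, [80, 92, 96]), (208, [76, 88, 92]), (209, [77, 88, 91]), (210, [76, 88, 92]), (211, [76, 88, 91]), (212, [76, 88, 90]), (213, [77, 88, 92]), (214, [81, 93, 97]), (215, [100, 116, 120]), (216, [120, 140, 144]), (217, [134, 154, 160]), (218, [139, 161, 167]), (219, [134, 155, 161]), (220, [131, 152, 158]), (221, [126, 148, 154]), (222, [116, 136, 142]), (223, [103, 123, 135]), (224, [103, 124, 136]), (225, [102, 122, 134]), (226, [103, 123, 137]), (227, [104, 126, 139]), (228, [103, 124, 136]), (229, [100, 120, 133]), (230, [100, 120, 133]), (231, [101, 122, 135]), (232, [102, 123, 136]), (233, [108, 129, 144]), (234, [100, 125, 143]), (235, [60, 89, 111]), (236, [41, 69, 91]), (237, [40, 67, 90]), (238, [40, 67, 90]), (239, [41, 68, 90]), (240, [87, 114, 129]), (241, [206, 226, 225]), (242, [234, 246, 244]), (243, [234, 247, 245]), (244, [234, 247, 246]), (245, [234, 247, 246]), (246, [235, 247, 246]), (247, [235, 247, 246]), (248, [235, 247, 246]), (249, [235, 247, 246])]
6 [[258.6, 208.8], [258.6, 215.8], [258.6, 221.1]]
20 [[258.6, 215.9], [258.6, 223.3], [258.6, 229.0]]
46 [[258.6, 232.5], [258.6, 241.0], [258.6, 247.5]]
```

Carton sits against the lip (top edge at the lip's inner face, z 46). Withdrawing.

>>> {"name": "step_arm", "arguments": {
  "moves": [
    {"tx":0,"ty":0,"tz":-6,"roll":0},
    {"tx":0,"ty":0,"tz":-16,"roll":0},
    {"tx":0,"ty":0,"tz":-30,"roll":0},
    {"tx":0,"ty":0,"tz":-46,"roll":0},
    {"tx":4,"ty":0,"tz":-66,"roll":0},
    {"tx":15,"ty":0,"tz":-90,"roll":0},
    {"tx":30,"ty":0,"tz":-120,"roll":0},
    {"tx":45,"ty":0,"tz":-150,"roll":0},
    {"tx":60,"ty":0,"tz":-180,"roll":0},
    {"tx":70,"ty":0,"tz":-210,"roll":0},
    {"tx":70,"ty":0,"tz":-220,"roll":0},
    {"tx":70,"ty":0,"tz":-220,"roll":0}
  ]
}}

```text
t: 22.63
eef_pos: [450.0, 188.5, 234.9]
tcp_rot: [3.14, 0.006, -3.141]
ft_force: [-0.4, -0.3, 0.7]
opening: 0.841
grip_force: 0.0
```

```bash
python3 - <<'E'
from cell import env, optics
from h import *
d=optics.read_camera("wrist");b=d["pixels"];s=env.state();print(s["t"],s["eef_pos"],s["ft_force"])
f=lambda p:proj(d,p,True)
hsv=cv2.cvtColor(b,cv2.COLOR_BGR2HSV)
for x in (513,530,550): 
    for y in (162,190,214): u,v=f((x,y,46)).round().astype(int);print(x,y,(u,v),b[v,u])
u,v=f((520,189,46)).round().astype(int); print([(c,b[v,c].tolist()) for c in range(u-38,u+40,2)])
for y in (161,217): print(f((520,y,46)))
t=optics.read_camera("top")["pixels"];o=pickle.load(open("v0.pkl","rb"))["top"]["pixels"]
m=(cv2.absdiff(cv2.GaussianBlur(t,(5,5),0),cv2.GaussianBlur(o,(5,5),0)).max(2)>30).astype(np.uint8)
n,_,st,c=cv2.connectedComponentsWithStats(m);print([x.tolist() for x in st[1:] if x[4]>15])
E
```

```text
22.6833 [449.72899507 188.27831777 232.94235191] [ 0.49543852 -0.33216614 -0.08658461]
513 162 (np.int64(238), np.int64(224)) [ 98 176 230]
513 190 (np.int64(259), np.int64(224)) [229 244 245]
513 214 (np.int64(278), np.int64(224)) [ 95 172 226]
530 162 (np.int64(238), np.int64(237)) [ 94 168 224]
530 190 (np.int64(259), np.int64(237)) [228 245 246]
530 214 (np.int64(278), np.int64(237)) [ 97 174 229]
550 162 (np.int64(238), np.int64(250)) [106 175 227]
550 190 (np.int64(259), np.int64(251)) [241 253 250]
550 214 (np.int64(278), np.int64(250)) [100 180 232]
[(221, [231, 251, 250]), (223, [233, 251, 250]), (225, [233, 251, 250]), (227, [234, 252, 250]), (229, [235, 252, 250]), (231, [235, 252, 250]), (233, [233, 251, 250]), (235, [233, 251, 250]), (237, [156, 206, 223]), (239, [98, 176, 230]), (241, [100, 179, 233]), (243, [92, 165, 222]), (245, [98, 175, 230]), (247, [97, 175, 230]), (249, [99, 177, 232]), (251, [95, 171, 226]), (253, [221, 242, 246]), (255, [229, 245, 246]), (257, [229, 245, 246]), (259, [228, 244, 245]), (261, [228, 245, 246]), (263, [228, 244, 245]), (265, [146, 204, 235]), (267, [94, 166, 223]), (269, [97, 171, 227]), (271, [94, 170, 225]), (273, [97, 171, 226]), (275, [94, 169, 224]), (277, [98, 174, 229]), (279, [90, 160, 217]), (281, [134, 162, 179]), (283, [233, 251, 250]), (285, [233, 251, 250]), (287, [232, 251, 250]), (289, [231, 250, 250]), (291, [232, 251, 250]), (293, [233, 251, 250]), (295, [232, 251, 249]), (297, [232, 251, 250])]
[237.01606628 229.47726974]
[280.37460686 229.46573335]
[[312, 168, 15, 6, 47], [308, 188, 8, 20, 66], [143, 190, 105, 194, 12548], [0, 273, 160, 111, 11639], [255, 336, 23, 7, 103], [279, 343, 13, 8, 47], [254, 349, 21, 6, 53], [300, 355, 5, 7, 24], [233, 360, 16, 24, 198], [299, 368, 10, 16, 103], [120, 373, 29, 11, 245], [151, 380, 7, 4, 22]]
```

```bash
python3 -c "
from cell import env
print(env.job_done())"
```

```text
the job is handed in; nothing more can be done
None
```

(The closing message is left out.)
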